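# Rebuild the solvent filter holder on the vacuum manifold

### The job

The washed parts of a solvent filter holder are standing on the bench paper: put the holder back together on the one empty branch of the vacuum manifold. Build it up in place from the bottom, one part at a time: stopper of the filter head fully down in the cup, filter disc into the head, funnel over the disc, then the lid with its knob up, each seated level and set down rather than dropped. Leave the bottle, the beaker and the vial rack where they are.

Things in the scene. Friction and masses are not known exactly. Their poses are not given: they have to be found in the camera images.
- open_cup (a point): The target: open steel cup of the empty branch of the fixed vacuum manifold (see the next two entries; it may be any of the three). Point: centre of the cup's mouth, 100 mm above the bench; z up, y along the pipe. The cup is a cone 48 mm wide inside at the mouth (56 mm outside), 22 mm deep, 41 mm wide at its floor. Nothing latches: all parts just rest in place, guided by cones.
- head_mid (a point): Filter head: steel drum 60 mm across, 30 mm tall, on a tapered black rubber stopper 18 mm tall (37 mm wide at the foot, 44 at the drum); 0.3 kg. Point: on the axis, half-way up (24 mm above the foot); z up. Top recess for the disc: 5 mm deep, 53 mm wide, 47 at its floor. Seated, the drum's underside rests on the cup's mouth and this point is 6 mm above open_cup.
- disc_mid (a point): Filter disc: white plastic disc with a dark sintered steel face on top, 46 mm across, 12 mm thick, edges chamfered 2 mm, lying flat; 60 g. Point: its centre, 6 mm above its underside. Seated, it lies flat on the floor of the head's recess with 7 mm standing out, and this point is 25 mm above head_mid.
- funnel_mid (a point): Funnel: open steel tube 70 mm tall, 50 mm across (45 inside), its lowest 12 mm flaring to a foot 60 mm across (54 inside) on which it stands; 0.22 kg. Point: on the axis, half-way up (35 mm above the foot); z up. Seated, the foot goes over the disc and rests on the head's rim, and this point is 59 mm above head_mid.
- lid_mid (a point): Lid: steel plate 56 mm across, 4 mm thick; below it a white tapered plug 8 mm tall (34 mm wide at the foot, 42 at the plate) on which it stands; above it a black knob 18 mm across, 20 mm tall; 0.1 kg. Point: on the axis, half-way up (16 mm above the foot, 6 mm below the knob's middle); z up. Seated, the plate rests on the funnel's rim and this point is 43 mm above funnel_mid.
- full_top (a point): Manifold: a steel pipe 38 mm thick and 350 mm long, fixed to the bench, with three equal branches 125 mm apart, each a stopcock with a small black lever and a steel cup on top. This branch carries a complete holder (same four parts, fixed, 60 mm across), not to be used. Point: top of its knob, 224 mm above the bench.
- plug_top (a point): The manifold's branch that is closed with a black rubber plug, fixed, 56 mm across, not to be used. Point: top of the plug, 112 mm above the bench.
- solvent_bottle: Bystander: amber glass bottle with blue cap, 72 mm in diameter, 150 mm tall, loose. Origin: centre of its underside.
- beaker: Bystander: glass beaker, 68 mm in diameter, 90 mm tall, loose. Origin: centre of its underside.
- vial_rack: Bystander: low grey rack with small amber vials, 70 x 130 mm, 42 mm tall, loose. Origin: centre of its underside; its y axis is its length.
Mind the look-alikes: they are no part of the job. What is shaped like the part that bears lid_mid but red is not meant.

How it is judged:
By the outcome, as a careful person would: the job done as asked, in the order asked, and still so for the second after the job is handed in, with the robot touching nothing.
It also fails if it takes over 106 s, if anything falls off the work surface, if the arm or the gripper's body presses on something with over 40 N, if the wrist force passes 120 N, or if a joint passes its speed limit or range.

### The arm

A 7-joint arm with a two-finger parallel gripper is mounted at the origin on the work surface. World frame = base frame: x ahead of the robot, y to its left, z up, the work surface at z = 0. Lengths are in mm, angles in rad, forces in N, time in s.
With the tool pointing down it reaches from about 425 to 975 mm from the base axis. Payload 16.7 kg.
Tool frame: the origin (TCP) lies at the very end of the fingers, on their centre line; the grasp point (between the pads) lies 19 mm behind it; z points along the fingers, y is the line along which they close (so a half turn about z gives the same grasp; the last joint's range is limited). The gripper opens to 85 mm and grips with 20 to 120 N. Pads are 22 mm wide; open, the fingers measure 114 mm over their backs; the gripper's body (76 mm by 85 mm) begins 54 mm behind the grasp point. The pads swing forward as they close: fully open they stand 13 mm farther back than shut.
Start: joints at [-1.438, 0.426, 0.074, 1.606, -0.034, 1.111, -0.067], TCP at [187.713, 648.336, 231.302] pointing down, gripper open.
Joint ranges: [-2.85, 2.85], [-0.5, 2.14], [-1.23, 1.37], [0.21, 2.46], [-1.02, 4.16], [0.16, 2.05], [-2.73, 2.73]. Speed limits (rad/s): [1.89, 1.89, 2.39, 2.39, 3.01, 3.01, 3.01].

### API

Orientations are given as a rotation vector (axis times angle).
In Python, from station import env, imaging, order gives the robot as it stands.
- The arm moves only by the shell command python3 -m creep 'ROWS' [FORCE]. ROWS is text: rows parted by semicolons, each of 7 numbers parted by spaces: the turn, a rotation vector about the tool's x, y, z in degrees, then the shift along the tool's x, y, z in cm, then the opening, from 0 (shut) to 1 (fully open). A call has 1 to 10 rows; each row is the pose to reach, as a shift and turn from the pose commanded when the call began, along the tool's axes at that moment; what a row does not reach only later rows make up. A row lasts 1/12 s, in which the tool goes at most 41.7 mm and 7.16 degrees, less where a joint would pass 70% of its speed; a pose out of reach is approached as far as the arm can. A call with a gripper value outside its range is refused whole. The fingers move at their own pace and stop on an object; FORCE is the grip in N (left out, the last holds). Time passes only in rows, so rows that repeat a pose let the fingers close. It gives the time, the measured TCP pose, the force and the opening at its end, in the units of the state.
- env.sense(): the state, without advancing time (a new reading comes with each control period).
- imaging.camera(name): name is "side" or "top" or "wrist"; returns a dict with "color" (480x640x3 uint8, blue, green, red), "z_map" (480x640 float32, mm along the optical axis (not along the pixel's ray), 0 where there is no reading), "intrinsics" (3x3 intrinsics, pixels), "camera_from_world" (4x4, takes a point from world to camera coordinates); the wrist camera has in their place "tool_from_camera" (4x4, takes a point from camera to tool coordinates, whose origin is the TCP and whose axes are the flange's). Camera axes: x right, y down, z forward; pixel columns grow to the right and rows downward; lengths in mm; the calibration is good to about 2 mm. The wrist camera is an equidistant fisheye: a pixel r from the principal point sees the ray r / f radians off the axis. A picture is of the moment at which its call begins: read the wrist's pose just before it.
- order.sign_off(): hands the job in, once; it reports no verdict.
The state is a dict: "clock": time; "joint_positions": joint angles; "joint_velocities": joint speeds; "effort": joint torques, N m; "position": TCP position; "orientation": TCP orientation; "wrist_force": force on the tool from outside, world axes, zero at the start; "torque": the same for the moment, N m; "opening": opening from 0.0 (shut) to 1.0 (fully open).
Only numpy, scipy, OpenCV 4.12 (cv2) and the standard library are available. Lean on these libraries where they do the work, as an engineer would, in place of code of your own. Each camera call takes 0.05 s, during which the arm holds its last target. There are 200 camera calls.

## Working session

There is one attempt and no reset: what is moved stays moved. The work goes in short steps, Python scripts to look and compute and a shell command to move; the robot and the scene stay as the last step left them, time stands still between calls to the robot, and variables do not carry over. Pictures are saved under pics/ and viewed, on a budget of 14 in all, crops included, one or two more only if the job needs it, and the job is handed in when it is done.

```bash
mkdir -p pics; ls; cat > h.py <<'E'
import numpy as np, cv2
from station import env, imaging, order
from scipy.spatial.transform import Rotation as R
def cam(n):
    c=imaging.camera(n); cv2.imwrite(f'pics/{n}_{env.sense()["clock"]:.2f}.png',c['color']); return c
def cloud(c):
    K=c['intrinsics'];z=c['z_map'];v,u=np.mgrid[:480,:640]
    P=np.stack([(u-K[0,2])/K[0,0]*z,(v-K[1,2])/K[1,1]*z,z,np.ones_like(z)],-1)
    W=P@np.linalg.inv(c['camera_from_world']).T
    W=W[...,:3]; W[z==0]=np.nan
    return W
def st():
    s=env.sense(); print({k:np.round(s[k],3).tolist() for k in('clock','position','orientation','wrist_force','opening','joint_positions')}); return s
E
python3 - <<'E'
from h import *
st()
for n in('top','side'):
    c=cam(n); np.savez('/tmp/'+n,**c); print(c['camera_from_world'].round(3).tolist(),c['intrinsics'].tolist())
E
ls pics
```

```text
pics
{'clock': 0.0, 'position': [187.62, 647.954, 230.614], 'orientation': [-0.441, -3.11, 0.002], 'wrist_force': [-0.247, 0.326, 0.306], 'opening': 1.0, 'joint_positions': [-1.438, 0.427, 0.074, 1.607, -0.034, 1.111, -0.067]}
[[-0.004, -1.0, 0.023, -10.807], [-0.987, 0.0, -0.162, 627.147], [0.162, -0.024, -0.986, 1435.802], [0.0, 0.0, 0.0, 1.0]] [[559.9447924313033, 0.0, 315.97615983273846], [0.0, 559.9447924313033, 246.8294473250589], [0.0, 0.0, 1.0]]
[[0.74, -0.673, -0.008, -450.236], [-0.35, -0.375, -0.859, 333.795], [0.575, 0.638, -0.512, 964.201], [0.0, 0.0, 0.0, 1.0]] [[520.707743354671, 0.0, 317.9793725648711], [0.0, 520.707743354671, 237.75457594225438], [0.0, 0.0, 1.0]]
side_0.10.png
top_0.05.png
```

View pics/top_0.05.png

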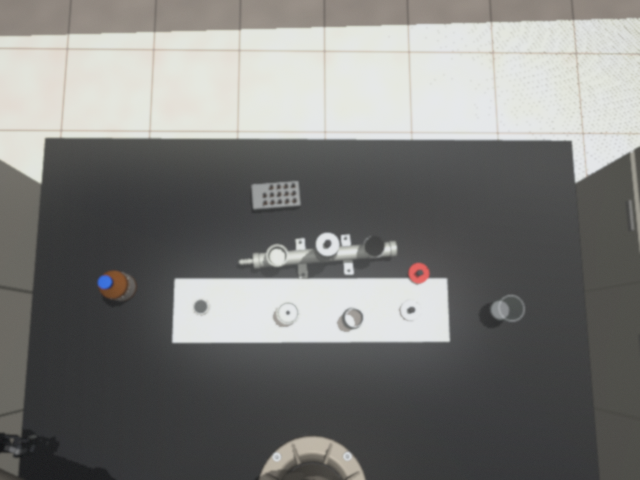

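View pics/side_0.10.png

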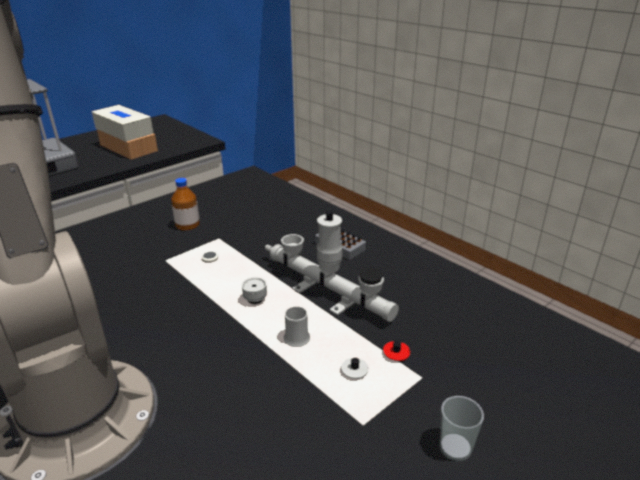

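Top view: the cups are left (278,256), which is open; centre (327,243), which carries a full holder; and right (374,245), which has a black plug. The parts are the disc (201,307), head (286,314), funnel (352,318) and lid (410,310). The red look-alike lid is at (419,273), off the paper. The open cup is the left one, and the lid is the steel/white one on the paper. One enlarged crop to confirm.

```bash
python3 - <<'E'
from h import *
t=dict(np.load('/tmp/top.npz'));s=dict(np.load('/tmp/side.npz'))
a=cv2.resize(t['color'][225:350,170:460],None,fx=2.75,fy=2.75,interpolation=3)[:,:797]
b=cv2.resize(s['color'][200:400,160:440],(350,250),interpolation=3)
o=np.zeros((a.shape[0]+250,a.shape[1],3),np.uint8);o[:a.shape[0]]=a;o[a.shape[0]:,:350]=b
cv2.imwrite('pics/crop1.png',o)
W=cloud(t)
for n,(u,v),r in[('cup',(278,256),14),('full',(327,243),14),('plug',(374,245),12),('disc',(201,307),12),('head',(286,314),15),('funnel',(352,318),14),('lid',(410,310),14),('red',(419,273),14)]:
    p=W[v-r:v+r+1,u-r:u+r+1].reshape(-1,3);p=p[np.isfinite(p[:,2])]
    z=np.percentile(p[:,2],97); q=p[p[:,2]>max(z-8,5)]
    print(n,'ztop',z.round(1),'mid',((q.max(0)+q.min(0))/2).round(1),'mean',q.mean(0).round(1),'size',np.ptp(q,axis=0).round(1),len(q))
print('bench',W[380,320],W[310,250])
E
```

```text
cup ztop 102.3 mid [599.3  90.1 101.1] mean [600.4  90.8  99.9] size [55.4 54.  13.5] 123
full ztop 224.9 mid [609.6 -34.  224.7] mean [609.  -34.1 224.8] size [17.4 14.4 14.9] 45
plug ztop 117.2 mid [ 620.5 -157.8  115.6] mean [ 619.6 -157.9  113. ] size [50.3 48.9 12.6] 287
disc ztop 17.0 mid [468.6 294.2  16. ] mean [473.9 296.7  13.1] size [53.2 52.1 13.8] 207
head ztop 50.9 mid [455.5  64.1  49.4] mean [455.5  64.   46.8] size [57.3 57.5 13. ] 296
funnel ztop 71.7 mid [ 442.3 -108.9   70.4] mean [ 442.2 -109.6   70.9] size [48.5 46.9 11.5] 68
lid ztop 30.9 mid [ 463.1 -264.3   32.7] mean [ 463.1 -264.3   32.6] size [16.4 15.9 12.1] 36
red ztop 31.0 mid [ 562.3 -289.1   31.6] mean [ 561.9 -289.4   31.7] size [16.  15.9 15.3] 39
bench [278.54275167 -22.59741664   0.84088406] [463.61272024 165.40482493  -5.6313193 ]
```

View pics/crop1.png

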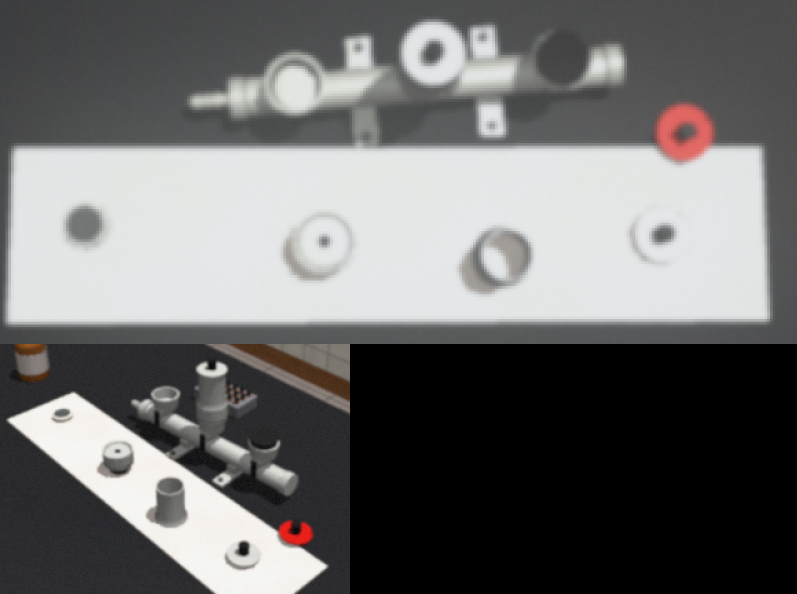

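The crop confirms it: the left cup is open, and the lid on the paper is steel/white with a black knob, separate from the red one. The three branch positions come out 124–125 mm apart, so the measurement is consistent. Next, the head.

```bash
cat > go.py <<'E'
import sys
from h import *
s=st(); Rm=R.from_rotvec(s['orientation'])
x=np.array([float(a) for a in sys.argv[1:4]])
yaw=np.radians(float(sys.argv[4])) if len(sys.argv)>4 else None
d=Rm.inv().apply(x-s['position'])/10
M=Rm.as_matrix(); ya=np.degrees(np.arctan2(-M[0,1],M[1,1])); print('tool x',M[:,0].round(3),'y',M[:,1].round(3),'z',M[:,2].round(4))
print('shift cm',d.round(2))
E
python3 go.py 455.5 64 150; python3 -c "
from h import *
c=cam('wrist');print(c['tool_from_camera'].round(3).tolist(),c['intrinsics'].tolist())"
```

```text
{'clock': 0.1, 'position': [187.638, 648.039, 230.698], 'orientation': [-0.441, -3.11, 0.002], 'wrist_force': [-0.081, -0.585, -0.355], 'opening': 1.003, 'joint_positions': [-1.439, 0.427, 0.074, 1.606, -0.034, 1.111, -0.067]}
tool x [-0.961  0.278 -0.   ] y [ 0.278  0.961 -0.001] z [-2.0e-04 -1.1e-03 -1.0e+00]
shift cm [-41.97 -48.64   8.13]
[[-0.001, -0.964, -0.265, 66.232], [1.0, -0.001, -0.0, 0.081], [0.0, -0.265, 0.964, -143.097], [0.0, 0.0, 0.0, 1.0]] [[371.64829954431775, 0.0, 325.9255403806009], [0.0, 371.64829954431775, 242.74113167178996], [0.0, 0.0, 1.0]]
```

```bash
T="-42"; python3 -m creep '0 0 0 -3 -3.5 0 1;0 0 0 -6 -7 0.5 1;0 0 0 -9.5 -11 1 1;0 0 0 -12 -14 1.5 1;0 0 0 -15 -17.4 2 1;0 0 0 -18 -21 2.5 1;0 0 0 -21 -24.3 3 1;0 0 0 -24 -27.8 3.5 1;0 0 0 -27 -31.3 4 1;0 0 0 -29 -33.5 4 1'; python3 go.py 455.5 64 150
```

```text
clock: 0.98
position: [361.1, 269.5, 192.7]
orientation: [-0.441, -3.11, 0.0]
wrist_force: [1.0, 0.0, -0.7]
opening: 1.0
{'clock': 0.983, 'position': [361.086, 269.515, 192.737], 'orientation': [-0.441, -3.11, 0.0], 'wrist_force': [0.975, 0.038, -0.665], 'opening': 1.0, 'joint_positions': [-1.02, 0.096, 0.252, 2.142, -0.031, 0.906, 0.539]}
tool x [-0.961  0.278  0.   ] y [ 0.278  0.961 -0.   ] z [-3.e-04 -0.e+00 -1.e+00]
shift cm [-14.78 -17.12   4.27]
```

```bash
python3 -m creep '0 0 0 -2.5 -3 1 1;0 0 0 -5 -6 2 1;0 0 0 -8 -9.2 3 1;0 0 0 -10.5 -12 3.5 1;0 0 0 -12 -14 4 1;0 0 0 -13 -15.2 4 1;0 0 0 -13 -15.2 4 1;0 0 0 -13 -15.2 4 1'; python3 -c "
from h import *
s=st();c=cam('wrist');np.savez('/tmp/w1',**c,pos=s['position'],ori=s['orientation'])"; ls pics; python3 go.py 455.5 64 150
```

```text
clock: 1.65
position: [443.6, 88.8, 153.0]
orientation: [-0.444, -3.11, 0.0]
wrist_force: [-0.2, 1.1, 0.1]
opening: 1.002
{'clock': 1.65, 'position': [443.605, 88.802, 152.99], 'orientation': [-0.444, -3.11, 0.0], 'wrist_force': [-0.229, 1.082, 0.125], 'opening': 1.002, 'joint_positions': [-0.721, 0.164, 0.422, 2.186, -0.092, 0.809, 1.047]}
crop1.png
side_0.10.png
top_0.05.png
wrist_0.15.png
wrist_1.70.png
{'clock': 1.7, 'position': [443.416, 89.683, 153.041], 'orientation': [-0.442, -3.11, 0.0], 'wrist_force': [-0.525, 0.055, -0.241], 'opening': 1.0, 'joint_positions': [-0.722, 0.163, 0.421, 2.186, -0.092, 0.809, 1.046]}
tool x [-0.96   0.278  0.   ] y [ 0.278  0.96  -0.   ] z [-3.e-04 -0.e+00 -1.e+00]
shift cm [-1.88 -2.13  0.3 ]
```

View wrist.

View pics/wrist_1.70.png

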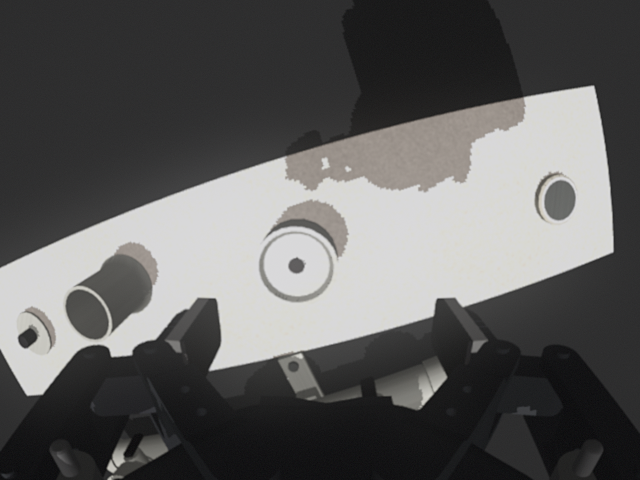

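The wrist picture shows the head at (296,265) with its centre hole, the funnel rim at (89,313), the knob at (28,338) and the disc's dark face at (557,199). I'll cast rays through those.

```bash
cat >> h.py <<'E'
def wray(c,pos,ori,u,v,z):
    K=c['intrinsics'];d=np.array([(u-K[0,2])/K[0,0],(v-K[1,2])/K[1,1]]);t=np.hypot(*d)
    r=np.array([*(np.sin(t)*d/max(t,1e-9)),np.cos(t)]);T=c['tool_from_camera'];Q=R.from_rotvec(ori)
    o=Q.apply(T[:3,3])+pos; r=Q.apply(T[:3,:3]@r)
    return (o+r*(z-o[2])/r[2]).round(1)
def blob(img,u,v,r,lo,hi,inv=False):
    """contour nearest (u,v) of grey in [lo,hi] -> list of (ellipse, area)"""
    g=cv2.cvtColor(img,cv2.COLOR_BGR2GRAY);m=np.zeros_like(g);m[max(v-r,0):v+r,max(u-r,0):u+r]=255
    m&=cv2.inRange(g,lo,hi)
    cs=[k for k in cv2.findContours(m,cv2.RETR_CCOMP,cv2.CHAIN_APPROX_NONE)[0] if len(k)>=12]
    return sorted([(tuple(np.round(cv2.fitEllipse(k)[0],1)),tuple(np.round(cv2.fitEllipse(k)[1],1)),cv2.contourArea(k)) for k in cs],key=lambda e:-e[2])[:5]
E
python3 - <<'E'
from h import *
w=dict(np.load('/tmp/w1.npz'))
g=w['color']
for n,u,v,r,lo,hi in[('hole',296,265,14,0,120),('headring',296,265,45,0,175),('headwhite',296,265,34,190,255),('disc',557,199,30,0,130),('funnelinside',89,313,35,0,130),('knob',27,338,16,0,60)]:
    print(n,blob(g,u,v,r,lo,hi))
for u,v,z in[(296,265,43),(296,265,48),(557.5,200,12),(89,313,70),(27,338,32)]: print(u,v,z,wray(w,w['pos'],w['ori'],u,v,z))
E
```

```text
hole [((np.float64(296.0), np.float64(265.3)), (np.float64(13.3), np.float64(13.9)), 143.0)]
headring [((np.float64(295.6), np.float64(266.5)), (np.float64(69.1), np.float64(73.6)), 3989.5), ((np.float64(296.3), np.float64(264.3)), (np.float64(63.6), np.float64(67.4)), 3362.5), ((np.float64(298.6), np.float64(246.6)), (np.float64(53.0), np.float64(88.2)), 874.0), ((np.float64(296.2), np.float64(265.3)), (np.float64(15.2), np.float64(16.1)), 188.0)]
headwhite [((np.float64(296.2), np.float64(264.4)), (np.float64(61.2), np.float64(64.8)), 3114.5), ((np.float64(296.1), np.float64(265.3)), (np.float64(17.5), np.float64(18.4)), 250.0), ((np.float64(319.0), np.float64(274.5)), (np.float64(55.1), np.float64(132.2)), 119.5), ((np.float64(267.8), np.float64(292.6)), (np.float64(12.8), np.float64(20.1)), 101.5), ((np.float64(25715.3), np.float64(-18340.8)), (np.float64(1618.0), np.float64(62927.4)), 99.5)]
disc [((np.float64(559.4), np.float64(199.8)), (np.float64(29.2), np.float64(38.4)), 880.0), ((np.float64(563.6), np.float64(202.4)), (np.float64(53.6), np.float64(60.5)), 102.0)]
funnelinside [((np.float64(86.7), np.float64(314.1)), (np.float64(35.4), np.float64(53.6)), 1487.5), ((np.float64(104.0), np.float64(299.5)), (np.float64(46.2), np.float64(53.7)), 1047.0), ((np.float64(96.5), np.float64(346.1)), (np.float64(2.2), np.float64(22.6)), 30.0)]
knob [((np.float64(27.1), np.float64(337.8)), (np.float64(13.7), np.float64(18.4)), 192.0), ((np.float64(24.3), np.float64(340.2)), (np.float64(2.7), np.float64(9.5)), 16.5)]
296 265 43 [456.6  62.5  43. ]
296 265 48 [455.1  63.4  48. ]
557.5 200 12 [474.7 293.5  12. ]
89 313 70 [ 442.3 -106.5   70. ]
27 338 32 [ 461.4 -254.1   32. ]
```

```bash
python3 go.py 456 63.3 17;python3 -m creep '0 0 0 -1 -1.2 2 1;0 0 0 -1.93 -2.18 4 1;0 0 0 -1.93 -2.18 6 1;0 0 0 -1.93 -2.18 8 1;0 0 0 -1.93 -2.18 9 1;0 0 0 -1.93 -2.18 10 1;0 0 0 -1.93 -2.18 10 1;0 0 0 -1.93 -2.18 10 1'; python3 go.py 456 63.3 17
```

```text
{'clock': 1.7, 'position': [443.416, 89.683, 153.041], 'orientation': [-0.442, -3.11, 0.0], 'wrist_force': [-0.525, 0.055, -0.241], 'opening': 1.0, 'joint_positions': [-0.722, 0.163, 0.421, 2.186, -0.092, 0.809, 1.046]}
tool x [-0.96   0.278  0.   ] y [ 0.278  0.96  -0.   ] z [-3.e-04 -0.e+00 -1.e+00]
shift cm [-1.95 -2.18 13.6 ]
clock: 2.37
position: [456.0, 63.5, 53.3]
orientation: [-0.44, -3.11, 0.0]
wrist_force: [0.2, -0.2, -0.0]
opening: 0.999
{'clock': 2.367, 'position': [456.035, 63.545, 53.311], 'orientation': [-0.44, -3.11, 0.0], 'wrist_force': [0.209, -0.154, -0.034], 'opening': 0.999, 'joint_positions': [-0.596, 0.364, 0.375, 2.239, -0.242, 0.576, 1.249]}
tool x [-0.961  0.278  0.   ] y [ 0.278  0.961 -0.   ] z [-3.e-04 -0.e+00 -1.e+00]
shift cm [-0.   -0.02  3.63]
```

Well tracked. Descend and close.

```bash
python3 -m creep '0 0 0 0 0 1 1;0 0 0 0 0 2 1;0 0 0 0 0 3 1;0 0 0 0 0 3.6 1;0 0 0 0 0 3.6 1;0 0 0 0 0 3.6 0.7;0 0 0 0 0 3.6 0.6;0 0 0 0 0 3.6 0.5;0 0 0 0 0 3.6 0.5;0 0 0 0 0 3.6 0.5' 45; python3 -m creep '0 0 0 0 0 0 0.4;0 0 0 0 0 0 0.4;0 0 0 0 0 0 0.4;0 0 0 0 0 0 0.4'
```

```text
clock: 3.2
position: [456.2, 63.1, 17.5]
orientation: [0.441, 3.11, 0.0]
wrist_force: [-1.7, -1.9, 7.4]
opening: 0.685
clock: 3.53
position: [456.2, 63.1, 17.5]
orientation: [0.441, 3.11, 0.0]
wrist_force: [-1.5, -2.0, 8.4]
opening: 0.686
```

```bash
python3 -m creep '0 0 0 0 0 -0.5 0.4;0 0 0 0 0 -2 0.4;0 0 0 0 0 -4 0.4;0 0 0 0 0 -6.5 0.4;0 0 0 0 0 -9 0.4;0 0 0 0 0 -11 0.4;0 0 0 0 0 -12.5 0.4;0 0 0 0 0 -13.5 0.4;0 0 0 0 0 -13.5 0.4' ;python3 -m creep '0 0 0 -1 0.5 0 0.4;0 0 0 -3 1.5 0 0.4;0 0 0 -5 2.5 0 0.4;0 0 0 -7 3.5 0 0.4;0 0 0 -9 4.5 0 0.4;0 0 0 -11 5.6 0 0.4;0 0 0 -12.2 6.2 0 0.4;0 0 0 -12.9 6.6 0 0.4;0 0 0 -12.9 6.6 0 0.4;0 0 0 -12.9 6.6 0 0.4';  python3 -c "
from h import *
s=st();c=cam('wrist');np.savez('/tmp/w2',**c,pos=s['position'],ori=s['orientation'])
c=cam('top');np.savez('/tmp/t2',**c);im=cv2.resize(c['color'][190:330,200:440],None,fx=2.2,fy=2.2,interpolation=3)
w=cv2.imread(sorted(__import__('glob').glob('pics/wrist_*'),key=lambda p:float(p[11:-4]))[-1]);o=np.zeros((600,640,3),np.uint8)
o[:290]=w[190:480];o[290:598,:528]=im;cv2.imwrite('pics/m2.png',o)"
```

```text
clock: 4.28
position: [456.8, 63.5, 153.9]
orientation: [0.441, 3.108, 0.003]
wrist_force: [1.0, 0.3, -3.9]
opening: 0.686
clock: 5.12
position: [597.7, 90.3, 150.8]
orientation: [-0.441, -3.109, 0.002]
wrist_force: [-0.3, 0.1, -3.5]
opening: 0.685
{'clock': 5.117, 'position': [597.677, 90.307, 150.823], 'orientation': [-0.441, -3.109, 0.002], 'wrist_force': [-0.346, 0.06, -3.502], 'opening': 0.685, 'joint_positions': [-0.594, 0.423, 0.435, 1.862, -0.221, 0.906, 1.233]}
```

View pics/m2.png

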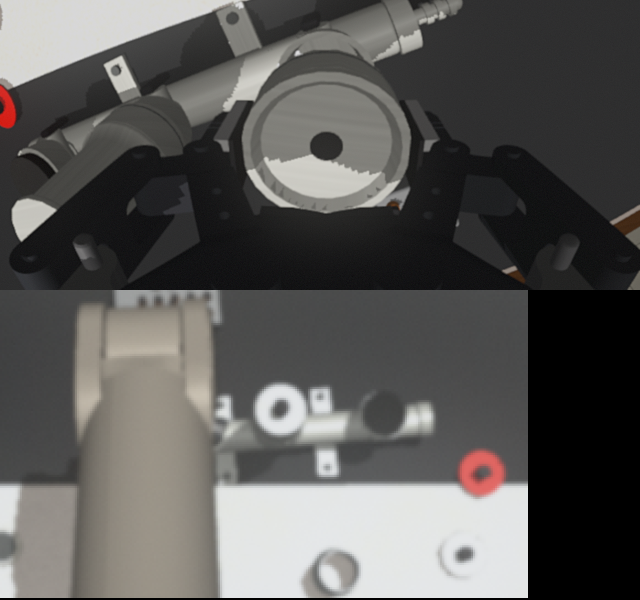

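Head held centred and level: its hole is at (326,336) in the wrist view, between the pads. The top view is blocked by the arm, and the other parts are undisturbed. Now the held-axis offset.

```bash
python3 - <<'E'
from h import *
w=dict(np.load('/tmp/w2.npz'))
print(blob(w['color'],326,336,22,0,75)); 
for z in (176.3,):print(wray(w,w['pos'],w['ori'],326,336,z),w['pos'])
# refit cup centre from top cloud rim: circle fit on rim points
t=dict(np.load('/tmp/top.npz'));W=cloud(t)
p=W[236:276,258:298].reshape(-1,3);p=p[np.isfinite(p[:,2])&(p[:,2]>93)&(p[:,2]<106)]
A=np.c_[2*p[:,:2],np.ones(len(p))];s=np.linalg.lstsq(A,(p[:,:2]**2).sum(1),rcond=None)[0];print('cup',s[:2],np.sqrt(s[2]+s[:2]@s[:2]))
E
```

```text
[((np.float64(326.0), np.float64(335.6)), (np.float64(27.2), np.float64(31.9)), 679.0)]
[598.6  90.1 176.3] [597.67714798  90.30698041 150.82339168]
cup [598.60032211  90.33422586] 25.52824361783247
```

```bash
python3 -m creep '0 0 0 -0.05 0 0.8 0.4;0 0 0 -0.05 0 1.8 0.4;0 0 0 -0.05 0 2.8 0.4;0 0 0 -0.05 0 3.6 0.4;0 0 0 -0.05 0 4.2 0.4;0 0 0 -0.05 0 4.5 0.4;0 0 0 -0.05 0 4.5 0.4;0 0 0 -0.05 0 4.5 0.4'; python3 -m creep '0 0 0 0 0 0.2 0.4;0 0 0 0 0 0.4 0.4;0 0 0 0 0 0.5 0.4;0 0 0 0 0 0.6 0.4;0 0 0 0 0 0.6 0.4;0 0 0 0 0 0.6 0.4'
```

```text
clock: 5.88
position: [598.8, 90.4, 107.0]
orientation: [-0.441, -3.11, 0.0]
wrist_force: [0.2, -0.4, -3.4]
opening: 0.686
clock: 6.38
position: [598.8, 90.5, 101.1]
orientation: [-0.441, -3.11, 0.0]
wrist_force: [0.4, 0.5, -2.6]
opening: 0.686
```

```bash
python3 -m creep '0 0 0 0 0 0.05 0.4;0 0 0 0 0 0.1 0.4;0 0 0 0 0 0.15 0.4;0 0 0 0 0 0.2 0.4;0 0 0 0 0 0.2 0.4;0 0 0 0 0 0.2 0.4'
```

```text
clock: 6.88
position: [598.9, 90.5, 99.6]
orientation: [0.441, 3.11, 0.001]
wrist_force: [-4.0, -0.6, 6.5]
opening: 0.688
```

```bash
python3 -m creep '0 0 0 0 0 -0.05 0.8;0 0 0 0 0 -0.05 0.9;0 0 0 0 0 -0.05 1;0 0 0 0 0 -0.05 1;0 0 0 0 0 -0.05 1;0 0 0 0 0 -1 1;0 0 0 0 0 -3 1;0 0 0 0 0 -6 1;0 0 0 0 0 -9 1;0 0 0 0 0 -10.5 1';python3 -m creep '0 0 0 0 0 0 1;0 0 0 6 0 0 1;0 0 0 6 0 0 1;0 0 0 6 0 0 1;0 0 0 6 0 0 1';  python3 -c "
from h import *
s=st();c=cam('wrist');np.savez('/tmp/w3',**c,pos=s['position'],ori=s['orientation'])"; ls -t pics|head -1
```

```text
clock: 7.72
position: [599.9, 90.3, 208.2]
orientation: [0.442, 3.107, 0.002]
wrist_force: [1.4, -0.1, 0.9]
opening: 1.002
clock: 8.13
position: [540.5, 107.7, 204.4]
orientation: [-0.439, -3.111, -0.001]
wrist_force: [0.9, -0.6, -0.0]
opening: 1.006
{'clock': 8.133, 'position': [540.524, 107.673, 204.439], 'orientation': [-0.439, -3.111, -0.001], 'wrist_force': [0.887, -0.602, -0.027], 'opening': 1.006, 'joint_positions': [-0.696, 0.267, 0.457, 1.935, -0.143, 0.97, 1.118]}
wrist_8.18.png
```

View pics/wrist_8.18.png

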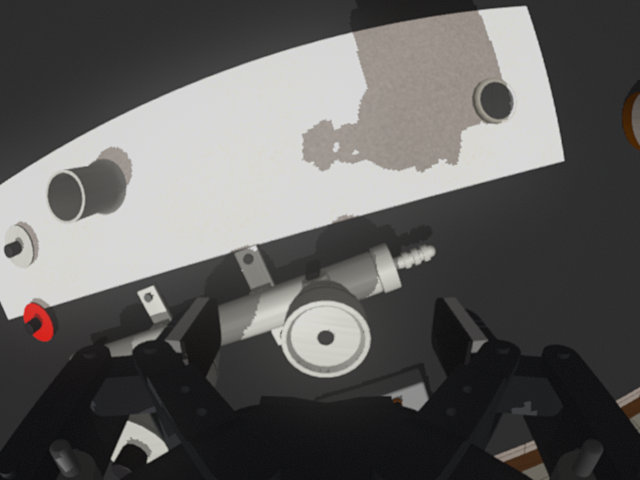

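Head stands on the cup, rim concentric around the hole at (326,338). The disc's dark face is at (495,101).

```bash
python3 - <<'E'
from h import *
w=dict(np.load('/tmp/w3.npz'));P=lambda u,v,z:wray(w,w['pos'],w['ori'],u,v,z)
b=blob(w['color'],326,338,14,0,110);print(b);print('head',P(*b[0][0],125))
b=blob(w['color'],496,101,21,0,110);print(b);print('disc',P(*b[0][0],12))
b=blob(w['color'],66,196,26,0,110);print(b[:2]);print('fun',P(66,196,70),'knob',P(12,249,32))
E
python3 go.py 474.5 294 60
```

```text
[((np.float64(325.5), np.float64(337.4)), (np.float64(13.1), np.float64(15.3)), 155.5)]
head [600.   90.2 125. ]
[((np.float64(496.0), np.float64(100.1)), (np.float64(30.4), np.float64(37.2)), 886.5), ((np.float64(473.1), np.float64(117.8)), (np.float64(14.0), np.float64(21.3)), 35.0), ((np.float64(469.1), np.float64(82.7)), (np.float64(16.8), np.float64(19.4)), 6.5)]
disc [475.1 295.3  12. ]
[((np.float64(64.5), np.float64(196.4)), (np.float64(32.5), np.float64(46.4)), 1183.0), ((np.float64(81.0), np.float64(191.5)), (np.float64(23.5), np.float64(49.7)), 391.0)]
fun [ 443.2 -107.6   70. ] knob [ 464.5 -256.    32. ]
{'clock': 8.183, 'position': [541.277, 107.353, 204.425], 'orientation': [0.44, 3.11, 0.001], 'wrist_force': [0.478, -0.363, 0.893], 'opening': 1.002, 'joint_positions': [-0.695, 0.269, 0.458, 1.934, -0.143, 0.97, 1.118]}
tool x [-0.961  0.278 -0.   ] y [0.278 0.961 0.   ] z [ 4.e-04  3.e-04 -1.e+00]
shift cm [11.6  16.07 14.45]
```

```bash
python3 -m creep '0 0 0 1.5 2 1 0.7;0 0 0 3.5 5 3 0.7;0 0 0 5.5 8 5 0.7;0 0 0 7.5 10.5 8 0.7;0 0 0 9.5 13 11 0.7;0 0 0 11 15.2 13 0.7;0 0 0 11.6 16.12 14.4 0.7;0 0 0 11.6 16.12 14.4 0.7;0 0 0 11.6 16.12 14.4 0.7;0 0 0 11.6 16.12 14.4 0.7'; python3 go.py 475 294.8 8; python3 -c "
from h import *
s=st();c=cam('wrist');np.savez('/tmp/w4',**c,pos=s['position'],ori=s['orientation'])
b=blob(c['color'],326,330,60,0,130);print(b)"; ls -t pics|head -1
```

```text
clock: 9.02
position: [475.9, 293.2, 60.6]
orientation: [0.444, 3.109, -0.0]
wrist_force: [-0.2, -0.1, -0.6]
opening: 0.703
{'clock': 9.017, 'position': [475.886, 293.248, 60.557], 'orientation': [0.444, 3.109, -0.0], 'wrist_force': [-0.156, -0.074, -0.603], 'opening': 0.703, 'joint_positions': [-0.928, 0.474, 0.326, 2.019, -0.232, 0.683, 0.833]}
tool x [-0.96   0.28  -0.001] y [ 0.28  0.96 -0.  ] z [ 8.e-04 -4.e-04 -1.e+00]
shift cm [0.13 0.13 5.26]
{'clock': 9.017, 'position': [475.886, 293.248, 60.557], 'orientation': [0.444, 3.109, -0.0], 'wrist_force': [-0.156, -0.074, -0.603], 'opening': 0.703, 'joint_positions': [-0.928, 0.474, 0.326, 2.019, -0.232, 0.683, 0.833]}
[((np.float64(360.3), np.float64(377.3)), (np.float64(23.9), np.float64(157.0)), 1803.0), ((np.float64(330.1), np.float64(280.3)), (np.float64(25.5), np.float64(67.2)), 1145.0)]
wrist_9.07.png
```

View pics/wrist_9.07.png

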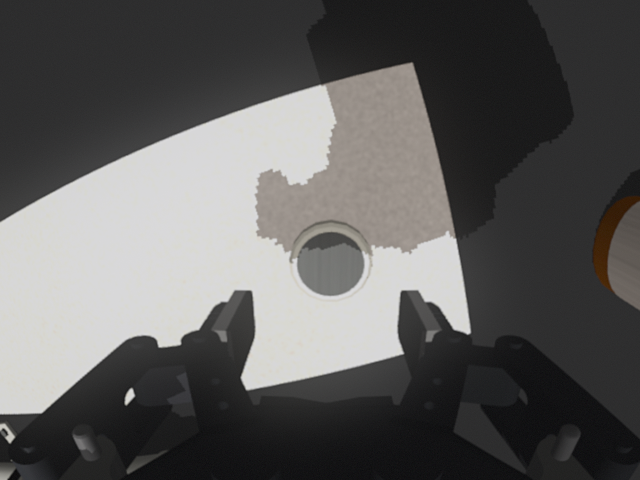

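```bash
python3 -m creep '0 0 0 0 0 1 0.7;0 0 0 0 0 2.5 0.7;0 0 0 0 0 3.5 0.7;0 0 0 0 0 3.5 0.7;0 0 0 0 0 3.5 0.7'; python3 go.py 475 294.8 8
```

```text
clock: 9.48
position: [474.6, 293.6, 24.8]
orientation: [-0.443, -3.11, 0.001]
wrist_force: [-0.1, 0.7, -0.0]
opening: 0.703
{'clock': 9.483, 'position': [474.617, 293.6, 24.823], 'orientation': [-0.443, -3.11, 0.001], 'wrist_force': [-0.06, 0.696, -0.029], 'opening': 0.703, 'joint_positions': [-0.906, 0.53, 0.299, 2.033, -0.261, 0.615, 0.856]}
tool x [-0.96   0.279  0.   ] y [ 0.279  0.96  -0.001] z [-7.e-04 -8.e-04 -1.e+00]
shift cm [-0.    0.13  1.68]
```

The disc is centred between the pads (face centre ≈ (331,264), pads at 252 and 400). Feel for the bench with the fingertips in small steps.

```bash
python3 -c "
from h import *
w=dict(np.load('/tmp/w4.npz'));print(wray(w,w['pos'],w['ori'],331,264,12))"; python3 -m creep '0 0 0 0 0.1 0.6 0.7;0 0 0 0 0.1 1.2 0.7;0 0 0 0 0.1 1.7 0.7;0 0 0 0 0.1 1.9 0.7;0 0 0 0 0.1 2.1 0.7;0 0 0 0 0.1 2.1 0.7;0 0 0 0 0.1 2.1 0.7'
```

```text
[475.1 296.3  12. ]
clock: 10.07
position: [474.9, 295.2, 4.1]
orientation: [-0.441, -3.11, 0.0]
wrist_force: [-0.3, 0.3, 0.2]
opening: 0.699
```

```bash
python3 -m creep '0 0 0 0 0.05 0.1 0.7;0 0 0 0 0.05 0.2 0.7;0 0 0 0 0.05 0.3 0.7;0 0 0 0 0.05 0.3 0.7'; python3 -m creep '0 0 0 0 0 0.1 0.7;0 0 0 0 0 0.2 0.7;0 0 0 0 0 0.2 0.7;0 0 0 0 0 0.2 0.7';  python3 -m creep '0 0 0 0 0 0.1 0.7;0 0 0 0 0 0.1 0.7;0 0 0 0 0 0.1 0.7'
```

```text
clock: 10.4
position: [474.9, 295.7, 1.0]
orientation: [-0.441, -3.11, 0.0]
wrist_force: [1.0, -0.2, 0.5]
opening: 0.7
clock: 10.73
position: [475.0, 295.7, -1.0]
orientation: [-0.441, -3.11, 0.0]
wrist_force: [0.2, 0.8, 0.3]
opening: 0.703
clock: 10.98
position: [474.9, 295.7, -2.0]
orientation: [-0.441, -3.11, 0.0]
wrist_force: [-0.6, 0.8, 0.1]
opening: 0.699
```

```bash
python3 -m creep '0 0 0 0 0 0.1 0.7;0 0 0 0 0 0.15 0.7;0 0 0 0 0 0.15 0.7;0 0 0 0 0 0.15 0.7';  python3 -m creep '0 0 0 0 0 0.15 0.7;0 0 0 0 0 0.15 0.7;0 0 0 0 0 0.15 0.7';  python3 -m creep '0 0 0 0 0 0.15 0.7;0 0 0 0 0 0.15 0.7;0 0 0 0 0 0.15 0.7'
```

```text
clock: 11.32
position: [475.0, 295.7, -3.5]
orientation: [-0.441, -3.11, 0.0]
wrist_force: [-0.1, -0.1, -0.1]
opening: 0.7
clock: 11.57
position: [475.0, 295.8, -4.9]
orientation: [0.441, 3.11, 0.0]
wrist_force: [-0.5, 0.2, 0.5]
opening: 0.693
clock: 11.82
position: [475.1, 295.9, -5.1]
orientation: [-0.442, -3.11, -0.001]
wrist_force: [-9.1, -4.4, 34.1]
opening: 0.7
```

Bench felt at TCP −5 mm, so the tips stand 5 mm back at 0.7 opening. At 46 mm they stand about 3 mm back, so TCP at +2.5 puts the tips about 5.5 mm above the disc's underside, just clear of the recess rim.

```bash
python3 -m creep '0 0 0 0 0 -0.5 0.7;0 0 0 0 0 -0.89 0.7;0 0 0 0 0 -0.89 0.7;0 0 0 0 0 -0.89 0.6;0 0 0 0 0 -0.89 0.5;0 0 0 0 0 -0.89 0.4;0 0 0 0 0 -0.89 0.3;0 0 0 0 0 -0.89 0.3;0 0 0 0 0 -0.89 0.3' 35; python3 -m creep '0 0 0 0 0 -0.5 0.3;0 0 0 0 0 -1.5 0.3;0 0 0 0 0 -3 0.3;0 0 0 0 0 -5 0.3;0 0 0 0 0 -5 0.3;0 0 0 0 0 -5 0.3'; python3 -c "
from h import *
s=st();c=cam('wrist');np.savez('/tmp/w5',**c,pos=s['position'],ori=s['orientation'])
cv2.imwrite('pics/w5c.png',cv2.resize(c['color'][220:420,180:480],(800,533)))"
```

```text
clock: 12.57
position: [475.0, 295.8, 2.7]
orientation: [-0.441, -3.11, -0.0]
wrist_force: [-2.8, -1.8, 12.8]
opening: 0.514
clock: 13.07
position: [475.5, 296.2, 53.7]
orientation: [0.441, 3.109, 0.003]
wrist_force: [-0.1, 0.6, -2.2]
opening: 0.509
{'clock': 13.067, 'position': [475.512, 296.214, 53.737], 'orientation': [0.441, 3.109, 0.003], 'wrist_force': [-0.108, 0.61, -2.214], 'opening': 0.509, 'joint_positions': [-0.928, 0.485, 0.321, 2.02, -0.24, 0.669, 0.837]}
```

View pics/w5c.png

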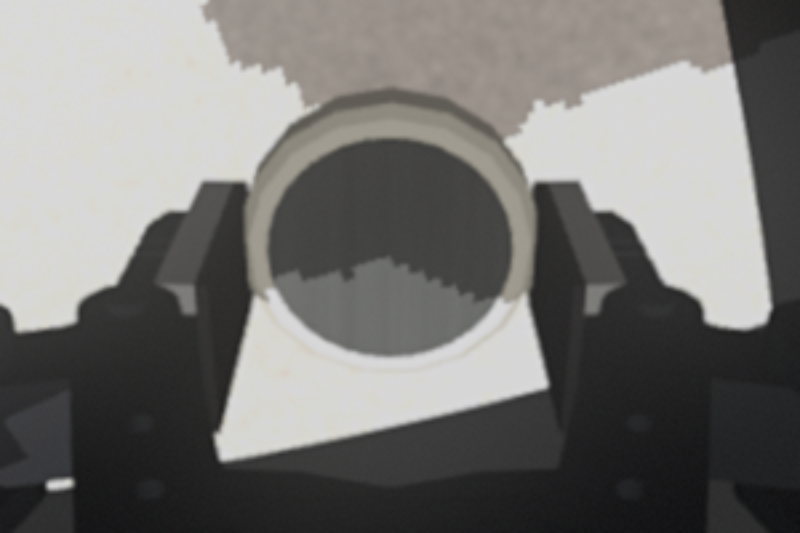

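```bash
cat >> h.py <<'E'
def wcloud(c,pos,ori):
    K=c['intrinsics'];z=c['z_map'];v,u=np.mgrid[:480,:640];a=(u-K[0,2])/K[0,0];b=(v-K[1,2])/K[1,1];t=np.hypot(a,b)+1e-9
    k=np.tan(t)/t; P=np.stack([a*k*z,b*k*z,z],-1).reshape(-1,3);T=c['tool_from_camera']
    W=R.from_rotvec(ori).apply(P@T[:3,:3].T+T[:3,3])+pos; W[z.ravel()==0]=np.nan
    return W.reshape(480,640,3)
def plane(p):
    p=p[np.isfinite(p[:,2])];m=np.median(p[:,2]);p=p[abs(p[:,2]-m)<6];A=np.c_[p[:,:2]-p[:,:2].mean(0),np.ones(len(p))];s=np.linalg.lstsq(A,p[:,2],rcond=None)[0]
    return np.r_[np.degrees(s[:2]),s[2]].round(2),len(p)
E
python3 -c "
from h import *
w=dict(np.load('/tmp/w5.npz'));print(wray(w,w['pos'],w['ori'],326.2,312.6,63.0),w['pos'])
W=wcloud(w,w['pos'],w['ori']);print('disc slope deg',plane(W[285:342,295:358].reshape(-1,3)))
print('paper slope',plane(W[230:260,200:250].reshape(-1,3)))
w=dict(np.load('/tmp/w3.npz'));W=wcloud(w,w['pos'],w['ori']);print('head floor',plane(W[320:358,305:350].reshape(-1,3)))"; python3 go.py 600 90.2 170
```

```text
[474.9 296.5  63. ] [475.51153038 296.21369143  53.7369657 ]
disc slope deg (array([3.000e-02, 1.000e-01, 6.369e+01]), 3582)
paper slope (array([-0.22,  0.11,  1.11]), 1494)
head floor (array([-2.4000e-01, -5.0000e-02,  1.2564e+02]), 1705)
{'clock': 13.117, 'position': [475.004, 295.951, 52.912], 'orientation': [0.441, 3.11, 0.001], 'wrist_force': [-0.015, -0.955, -2.064], 'opening': 0.51, 'joint_positions': [-0.927, 0.486, 0.321, 2.021, -0.24, 0.669, 0.837]}
tool x [-0.961  0.278 -0.   ] y [0.278 0.961 0.001] z [ 5.e-04  6.e-04 -1.e+00]
shift cm [-17.73 -16.28 -11.71]
```

Disc is held level (0.1°). The head floor is level at z ≈ 125, so the stopper is fully down. Carry the disc over.

```bash
python3 -m creep '0 0 0 0 0 -1.5 0.3;0 0 0 0 0 -4 0.3;0 0 0 -1.5 -1.4 -7 0.3;0 0 0 -4 -3.6 -10 0.3;0 0 0 -6.5 -5.9 -12 0.3;0 0 0 -9 -8.2 -12 0.3;0 0 0 -11.5 -10.5 -12 0.3;0 0 0 -14 -12.8 -12 0.3;0 0 0 -16 -14.7 -12 0.3;0 0 0 -17.2 -15.8 -12 0.3';python3 go.py 600 90.2 170
```

```text
clock: 13.95
position: [597.1, 92.5, 171.9]
orientation: [-0.446, -3.109, 0.002]
wrist_force: [-0.6, 0.2, -0.5]
opening: 0.51
{'clock': 13.95, 'position': [597.113, 92.456, 171.882], 'orientation': [-0.446, -3.109, 0.002], 'wrist_force': [-0.576, 0.175, -0.456], 'opening': 0.51, 'joint_positions': [-0.609, 0.397, 0.446, 1.847, -0.206, 0.944, 1.214]}
tool x [-0.96   0.281  0.   ] y [ 0.281  0.96  -0.001] z [-5.0e-04 -1.4e-03 -1.0e+00]
shift cm [-0.34 -0.14  0.19]
```

```bash
python3 -m creep '0 0 0 -0.5 -0.45 0 0.3;0 0 0 -0.5 -0.45 0 0.3;0 0 0 -0.5 -0.45 0 0.3;0 0 0 -0.5 -0.45 0 0.3';python3 go.py 600 90.2 140; python3 -c "
from h import *
s=st();c=cam('wrist');np.savez('/tmp/w6',**c,pos=s['position'],ori=s['orientation'])
W=wcloud(c,s['position'],s['orientation']);print('disc slope deg',plane(W[285:342,295:358].reshape(-1,3)))"
```

```text
clock: 14.28
position: [599.1, 91.9, 172.1]
orientation: [-0.439, -3.11, -0.0]
wrist_force: [-0.4, 0.9, -2.2]
opening: 0.51
{'clock': 14.283, 'position': [599.112, 91.854, 172.08], 'orientation': [-0.439, -3.11, -0.0], 'wrist_force': [-0.426, 0.941, -2.244], 'opening': 0.51, 'joint_positions': [-0.604, 0.4, 0.444, 1.842, -0.208, 0.946, 1.222]}
tool x [-0.961  0.277  0.001] y [ 0.277  0.961 -0.   ] z [-9.e-04  3.e-04 -1.e+00]
shift cm [-0.13 -0.13  3.21]
{'clock': 14.283, 'position': [599.112, 91.854, 172.08], 'orientation': [-0.439, -3.11, -0.0], 'wrist_force': [-0.426, 0.941, -2.244], 'opening': 0.51, 'joint_positions': [-0.604, 0.4, 0.444, 1.842, -0.208, 0.946, 1.222]}
disc slope deg (array([-1.7000e-01, -1.0000e-02,  1.8201e+02]), 3583)
```

```bash
python3 -m creep '0 0 0 -0.17 -0.15 0.8 0.3;0 0 0 -0.17 -0.15 1.8 0.3;0 0 0 -0.17 -0.15 2.8 0.3;0 0 0 -0.17 -0.15 3.4 0.3;0 0 0 -0.17 -0.15 3.7 0.3;0 0 0 -0.17 -0.15 3.8 0.3;0 0 0 -0.17 -0.15 3.8 0.3;0 0 0 -0.17 -0.15 3.8 0.3'; python3 go.py 600.3 90 128;python3 -m creep '0 0 0 0 0 0.15 0.3;0 0 0 0 0 0.3 0.3;0 0 0 0 0 0.4 0.3;0 0 0 0 0 0.4 0.3;0 0 0 0 0 0.4 0.3'
```

```text
clock: 15.0
position: [601.2, 88.5, 134.7]
orientation: [0.441, 3.11, 0.0]
wrist_force: [0.3, 0.1, -0.4]
opening: 0.503
{'clock': 15.0, 'position': [601.19, 88.478, 134.689], 'orientation': [0.441, 3.11, 0.0], 'wrist_force': [0.349, 0.1, -0.412], 'opening': 0.503, 'joint_positions': [-0.582, 0.447, 0.427, 1.868, -0.236, 0.875, 1.249]}
tool x [-0.961  0.278 -0.   ] y [0.278 0.961 0.   ] z [ 2.e-04 -0.e+00 -1.e+00]
shift cm [0.13 0.12 0.67]
clock: 15.42
position: [601.0, 88.5, 130.5]
orientation: [-0.441, -3.11, 0.0]
wrist_force: [-0.1, -0.2, -1.8]
opening: 0.505
```

```bash
python3 -m creep '0 0 0 0.06 0.06 0 0.3;0 0 0 0.12 0.12 0 0.3;0 0 0 0.12 0.12 0.1 0.3;0 0 0 0.12 0.12 0.2 0.3;0 0 0 0.12 0.12 0.2 0.3;0 0 0 0.12 0.12 0.2 0.3'; python3 -m creep '0 0 0 0 0 0.05 0.3;0 0 0 0 0 0.1 0.3;0 0 0 0 0 0.1 0.3;0 0 0 0 0 0.1 0.3'
```

```text
clock: 15.92
position: [600.1, 89.9, 128.4]
orientation: [-0.441, -3.11, 0.0]
wrist_force: [-0.4, -0.3, -0.9]
opening: 0.511
clock: 16.25
position: [600.3, 90.0, 128.1]
orientation: [0.441, 3.11, 0.001]
wrist_force: [-3.5, -0.6, 10.2]
opening: 0.507
```

```bash
python3 -m creep '0 0 0 0 0 -0.06 0.5;0 0 0 0 0 -0.06 0.55;0 0 0 0 0 -0.06 0.65;0 0 0 0 0 -0.06 0.75;0 0 0 0 0 -0.06 0.75;0 0 0 0 0 -1 0.8;0 0 0 0 0 -3 1;0 0 0 0 0 -5.5 1;0 0 0 0 0 -8 1;0 0 0 0 0 -8 1';python3 -m creep '0 0 0 3 0 0 1;0 0 0 6 0 0 1;0 0 0 6 0 0 1;0 0 0 6 0 0 1;0 0 0 6 0 0 1';  python3 -c "
from h import *
s=st();c=cam('wrist');np.savez('/tmp/w7',**c,pos=s['position'],ori=s['orientation'])
W=wcloud(c,s['position'],s['orientation'])
b=blob(c['color'],326,338,40,0,110);print(b)
cv2.imwrite('pics/w7c.png',cv2.resize(c['color'][200:460,0:460],(796,450)))
print('disc slope',plane(W[325:350,312:340].reshape(-1,3)))"
```

```text
clock: 17.08
position: [602.3, 90.0, 212.7]
orientation: [0.441, 3.105, 0.004]
wrist_force: [0.5, -0.6, 1.1]
opening: 0.997
clock: 17.5
position: [543.0, 106.8, 208.2]
orientation: [0.441, 3.11, 0.001]
wrist_force: [0.2, -0.1, 0.5]
opening: 0.999
{'clock': 17.5, 'position': [543.045, 106.807, 208.171], 'orientation': [0.441, 3.11, 0.001], 'wrist_force': [0.199, -0.145, 0.454], 'opening': 0.999, 'joint_positions': [-0.695, 0.267, 0.459, 1.927, -0.141, 0.978, 1.119]}
[((np.float64(325.4), np.float64(340.2)), (np.float64(44.0), np.float64(51.9)), 1791.5), ((np.float64(325.5), np.float64(363.1)), (np.float64(31.4), np.float64(87.9)), 900.0), ((np.float64(326.0), np.float64(358.3)), (np.float64(85.2), np.float64(105.6)), 166.0), ((np.float64(359.1), np.float64(302.7)), (np.float64(11.4), np.float64(20.5)), 104.0), ((np.float64(293.3), np.float64(303.2)), (np.float64(7.9), np.float64(20.1)), 64.0)]
disc slope (array([ -0.31,   0.34, 137.81]), 697)
```

View pics/w7c.png

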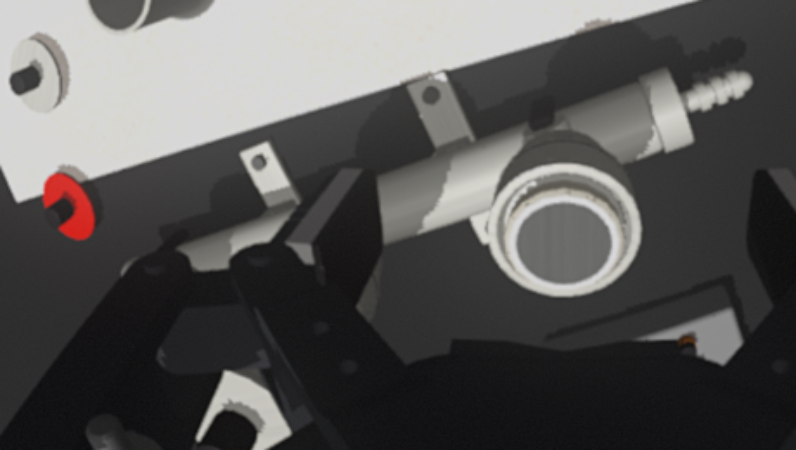

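Disc lies in the recess: face level, at z ≈ 137.5, with its rim gap visible all round. On to the funnel.

```bash
python3 -c "
from h import *
w=dict(np.load('/tmp/w7.npz'));print('disc',wray(w,w['pos'],w['ori'],325.4,340.2,137))"; python3 go.py 442.5 -108.5 150
```

```text
disc [600.1  90.  137. ]
{'clock': 17.55, 'position': [543.284, 106.545, 207.967], 'orientation': [0.442, 3.11, 0.0], 'wrist_force': [0.649, -0.854, -0.668], 'opening': 1.001, 'joint_positions': [-0.694, 0.267, 0.459, 1.927, -0.141, 0.978, 1.119]}
tool x [-0.96   0.278 -0.001] y [0.278 0.96  0.   ] z [ 9.e-04  1.e-04 -1.e+00]
shift cm [  3.7  -23.46   5.79]
```

```bash
python3 -m creep '0 0 0 0.4 -2 0.5 1;0 0 0 0.8 -5 1 1;0 0 0 1.2 -8 1.5 1;0 0 0 1.6 -11 2 1;0 0 0 2 -14 2.5 1;0 0 0 2.5 -17 3 1;0 0 0 3 -20 3.5 1;0 0 0 3.5 -22 4 1;0 0 0 3.7 -23.4 4 1;0 0 0 3.7 -23.4 4 1';python3 -m creep '0 0 0 0 0 1 1;0 0 0 0 0 1.5 1;0 0 0 0 0 1.5 1;0 0 0 0 0 1.5 1';python3 -c "
from h import *
s=st();c=cam('wrist');np.savez('/tmp/w8',**c,pos=s['position'],ori=s['orientation'])
W=wcloud(c,s['position'],s['orientation']).reshape(-1,3);p=W[np.isfinite(W[:,2])&(abs(W[:,2]-70)<3)&(np.hypot(W[:,0]-442,W[:,1]+108)<40)]
A=np.c_[2*p[:,:2],np.ones(len(p))];q=np.linalg.lstsq(A,(p[:,:2]**2).sum(1),rcond=None)[0];print('rim',q[:2],np.sqrt(q[2]+q[:2]@q[:2]),len(p),p[:,2].mean())"; python3 go.py 442.5 -108.5 29
```

```text
clock: 18.38
position: [441.0, -111.0, 167.5]
orientation: [-0.448, -3.109, 0.001]
wrist_force: [-0.8, -0.8, 0.9]
opening: 0.999
clock: 18.72
position: [442.0, -107.3, 151.9]
orientation: [-0.44, -3.109, 0.001]
wrist_force: [0.3, 0.3, 0.5]
opening: 1.001
{'clock': 18.717, 'position': [442.023, -107.299, 151.937], 'orientation': [-0.44, -3.109, 0.001], 'wrist_force': [0.257, 0.299, 0.485], 'opening': 1.001, 'joint_positions': [-0.417, 0.18, 0.575, 2.188, -0.134, 0.808, 1.533]}
rim [ 442.66235518 -109.93523443] 23.5632175551571 1063 70.20932217119538
{'clock': 18.767, 'position': [442.147, -107.373, 152.213], 'orientation': [-0.44, -3.11, 0.001], 'wrist_force': [-0.236, -0.474, 0.498], 'opening': 1.001, 'joint_positions': [-0.417, 0.18, 0.575, 2.188, -0.134, 0.808, 1.533]}
tool x [-0.961  0.277  0.001] y [ 0.277  0.961 -0.001] z [-8.e-04 -4.e-04 -1.e+00]
shift cm [-0.07 -0.09 12.32]
```

```bash
python3 -m creep '0 0 0 -0.09 -0.19 2 1;0 0 0 -0.09 -0.19 4.5 1;0 0 0 -0.09 -0.19 7 1;0 0 0 -0.09 -0.19 9.5 1;0 0 0 -0.09 -0.19 11.2 1;0 0 0 -0.09 -0.19 12.2 1;0 0 0 -0.09 -0.19 12.3 1;0 0 0 -0.09 -0.19 12.3 1';python3 go.py 442.6 -109.5 29;python3 -m creep '0 0 0 0 0 0 0.8;0 0 0 0 0 0 0.7;0 0 0 0 0 0 0.6;0 0 0 0 0 0 0.5;0 0 0 0 0 0 0.4;0 0 0 0 0 0 0.3;0 0 0 0 0 0 0.3;0 0 0 0 0 0 0.3' 40
```

```text
clock: 19.43
position: [442.3, -109.9, 29.6]
orientation: [-0.441, -3.11, 0.0]
wrist_force: [0.6, 0.7, 1.0]
opening: 1.0
{'clock': 19.433, 'position': [442.344, -109.886, 29.61], 'orientation': [-0.441, -3.11, 0.0], 'wrist_force': [0.625, 0.656, 1.036], 'opening': 1.0, 'joint_positions': [-0.273, 0.421, 0.447, 2.262, -0.36, 0.525, 1.744]}
tool x [-0.961  0.278  0.001] y [ 0.278  0.961 -0.   ] z [-6.e-04 -1.e-04 -1.e+00]
shift cm [-0.01  0.04  0.06]
clock: 20.1
position: [442.9, -109.8, 30.5]
orientation: [0.441, 3.109, 0.001]
wrist_force: [-2.8, 1.7, 16.0]
opening: 0.571
```

```bash
python3 -m creep '0 0 0 0 0 -1 0.3;0 0 0 0 0 -3 0.3;0 0 0 0 0 -5.5 0.3;0 0 0 0 0 -8.5 0.3;0 0 0 0 0 -11.5 0.3;0 0 0 0 0 -14 0.3;0 0 0 0 0 -16 0.3;0 0 0 0 0 -17 0.3;0 0 0 0 0 -17 0.3;0 0 0 0 0 -17 0.3';python3 -m creep '0 0 0 0 1 0 0.3;0 0 0 0 3 0 0.3;0 0 0 0 5.5 0 0.3;0 0 0 0 8.5 0 0.3;0 0 0 0 11.5 0 0.3;0 0 0 0 14.5 0 0.3;0 0 0 0 17.5 0 0.3;0 0 0 0 20 0 0.3;0 0 0 0 22 0 0.3;0 0 0 0 22.5 0 0.3';python3 go.py 600 90 195
```

```text
clock: 20.93
position: [442.1, -109.6, 199.3]
orientation: [0.441, 3.11, 0.001]
wrist_force: [-0.8, 0.8, -1.9]
opening: 0.567
clock: 21.77
position: [504.6, 110.2, 197.6]
orientation: [-0.435, -3.109, 0.002]
wrist_force: [0.0, 0.4, -3.2]
opening: 0.568
{'clock': 21.767, 'position': [504.613, 110.218, 197.612], 'orientation': [-0.435, -3.109, 0.002], 'wrist_force': [0.025, 0.375, -3.171], 'opening': 0.568, 'joint_positions': [-0.731, 0.215, 0.451, 2.013, -0.115, 0.94, 1.072]}
tool x [-0.962  0.274  0.002] y [ 0.274  0.962 -0.001] z [-2.4e-03 -9.0e-04 -1.0e+00]
shift cm [-9.73  0.67  0.24]
```

```bash
python3 -m creep '0 0 0 -1 0.2 0 0.3;0 0 0 -3 0.4 0 0.3;0 0 0 -5 0.7 0 0.3;0 0 0 -7 0.9 0 0.3;0 0 0 -8.7 0.9 0 0.3;0 0 0 -9.6 0.9 0 0.3;0 0 0 -9.6 0.9 0 0.3;0 0 0 -9.6 0.9 0 0.3;0 0 0 -9.6 0.9 0 0.3';python3 -c "
from h import *
s=st();c=cam('wrist');np.savez('/tmp/w9',**c,pos=s['position'],ori=s['orientation'])
zt=s['position'][2]-30+70
W=wcloud(c,s['position'],s['orientation']).reshape(-1,3);p=W[np.isfinite(W[:,2])&(abs(W[:,2]-zt)<3.5)&(np.hypot(*(W[:,:2]-s['position'][:2]).T)<28)]
A=np.c_[2*p[:,:2],np.ones(len(p))];q=np.linalg.lstsq(A,(p[:,:2]**2).sum(1),rcond=None)[0];print('rim',q[:2],np.sqrt(q[2]+q[:2]@q[:2]),len(p),p[:,2].mean(),zt);print(plane(p))"; python3 go.py 600 90 165;ls -t pics|head -1
```

```text
clock: 22.52
position: [598.7, 88.0, 199.0]
orientation: [-0.442, -3.109, 0.001]
wrist_force: [-0.6, -0.7, -3.0]
opening: 0.571
{'clock': 22.517, 'position': [598.675, 88.04, 198.955], 'orientation': [-0.442, -3.109, 0.001], 'wrist_force': [-0.631, -0.734, -3.036], 'opening': 0.571, 'joint_positions': [-0.615, 0.369, 0.462, 1.821, -0.193, 0.997, 1.214]}
rim [598.33786936  88.18392216] 23.94053988930033 4079 238.4703581505667 238.95450097517286
(array([-6.1000e-01,  1.2000e-01,  2.3847e+02]), 4079)
{'clock': 22.567, 'position': [598.704, 88.3, 199.221], 'orientation': [-0.441, -3.11, 0.0], 'wrist_force': [0.325, 0.229, -2.368], 'opening': 0.573, 'joint_positions': [-0.615, 0.369, 0.462, 1.821, -0.193, 0.997, 1.214]}
tool x [-0.961  0.278  0.001] y [ 0.278  0.961 -0.   ] z [-9.e-04  1.e-04 -1.e+00]
shift cm [-0.08  0.2   3.42]
wrist_22.57.png
```

```bash
python3 -m creep '0 0 0 -0.1 0.2 0.3 0.3;0 0 0 -0.1 0.2 1 0.3;0 0 0 -0.1 0.2 1.8 0.3;0 0 0 -0.1 0.2 2.3 0.3;0 0 0 -0.1 0.2 2.6 0.3;0 0 0 -0.1 0.2 2.6 0.3;0 0 0 -0.1 0.2 2.6 0.3';python3 go.py 600.4 90 163
```

```text
clock: 23.15
position: [601.0, 89.8, 173.3]
orientation: [-0.441, -3.11, 0.0]
wrist_force: [-0.6, 0.1, -1.0]
opening: 0.568
{'clock': 23.15, 'position': [601.026, 89.789, 173.29], 'orientation': [-0.441, -3.11, 0.0], 'wrist_force': [-0.628, 0.111, -0.959], 'opening': 0.568, 'joint_positions': [-0.605, 0.402, 0.451, 1.838, -0.211, 0.949, 1.227]}
tool x [-0.961  0.278  0.   ] y [ 0.278  0.961 -0.   ] z [-4.e-04 -2.e-04 -1.e+00]
shift cm [0.07 0.   1.03]
```

```bash
python3 -m creep '0 0 0 0.07 0 0.3 0.3;0 0 0 0.07 0 0.6 0.3;0 0 0 0.07 0 0.8 0.3;0 0 0 0.07 0 1 0.3;0 0 0 0.07 0 1.1 0.3;0 0 0 0.07 0 1.1 0.3;0 0 0 0.07 0 1.1 0.3';python3 -m creep '0 0 0 0 0 0.05 0.3;0 0 0 0 0 0.1 0.3;0 0 0 0 0 0.15 0.3;0 0 0 0 0 0.15 0.3'
```

```text
clock: 23.73
position: [600.4, 90.0, 162.5]
orientation: [-0.441, -3.11, 0.0]
wrist_force: [0.3, 0.2, -1.5]
opening: 0.569
clock: 24.07
position: [600.4, 90.0, 160.9]
orientation: [-0.441, -3.11, 0.0]
wrist_force: [-0.5, -0.8, -2.2]
opening: 0.57
```

```bash
python3 -m creep '0 0 0 0 0 0.05 0.3;0 0 0 0 0 0.1 0.3;0 0 0 0 0 0.1 0.3;0 0 0 0 0 0.1 0.3'
```

```text
clock: 24.4
position: [600.6, 90.0, 160.6]
orientation: [0.441, 3.11, 0.001]
wrist_force: [-3.4, 0.1, 8.3]
opening: 0.569
```

Contact at the expected height (160.6, against 160.5 predicted). Release and check.

```bash
python3 -m creep '0 0 0 0 0 -0.06 0.6;0 0 0 0 0 -0.06 0.7;0 0 0 0 0 -0.06 0.85;0 0 0 0 0 -0.06 1;0 0 0 0 0 -0.06 1;0 0 0 0 0 -1 1;0 0 0 0 0 -3 1;0 0 0 0 0 -6 1;0 0 0 0 0 -9 1;0 0 0 0 0 -9.5 1';python3 -m creep '0 0 0 2 0 0 1;0 0 0 5 0 0 1;0 0 0 8 0 0 1;0 0 0 8 0 0 1;0 0 0 8 0 0 1;0 0 0 8 0 0 1';python3 -c "
from h import *
s=st();c=cam('wrist');np.savez('/tmp/w10',**c,pos=s['position'],ori=s['orientation'])
W=wcloud(c,s['position'],s['orientation']).reshape(-1,3);p=W[np.isfinite(W[:,2])&(abs(W[:,2]-200)<4)&(np.hypot(*(W[:,:2]-[600,90]).T)<30)]
A=np.c_[2*p[:,:2],np.ones(len(p))];q=np.linalg.lstsq(A,(p[:,:2]**2).sum(1),rcond=None)[0];print('rim',q[:2],np.sqrt(q[2]+q[:2]@q[:2]),len(p));print(plane(p))"; python3 go.py 463.5 -262 110;ls -t pics|head -1
```

```text
clock: 25.23
position: [602.3, 89.9, 260.5]
orientation: [0.441, 3.105, 0.004]
wrist_force: [1.3, -0.0, -0.3]
opening: 1.003
clock: 25.73
position: [524.1, 112.4, 255.8]
orientation: [0.441, 3.109, 0.001]
wrist_force: [1.3, -1.1, 0.7]
opening: 1.003
{'clock': 25.733, 'position': [524.051, 112.353, 255.755], 'orientation': [0.441, 3.109, 0.001], 'wrist_force': [1.256, -1.128, 0.676], 'opening': 1.003, 'joint_positions': [-0.739, 0.181, 0.468, 1.912, -0.093, 1.069, 1.055]}
rim [599.69997558  90.16180318] 23.50914341771855 973
(array([ -0.94,   0.26, 199.49]), 973)
{'clock': 25.783, 'position': [524.257, 112.141, 255.485], 'orientation': [0.442, 3.11, 0.0], 'wrist_force': [0.692, 0.643, -1.036], 'opening': 1.003, 'joint_positions': [-0.739, 0.182, 0.468, 1.911, -0.093, 1.069, 1.056]}
tool x [-0.96   0.278 -0.001] y [0.278 0.96  0.   ] z [ 8.e-04  1.e-04 -1.e+00]
shift cm [ -4.57 -37.63  14.54]
wrist_25.78.png
```

```bash
python3 -m creep '0 0 0 0 -2 1 1;0 0 0 0 -5 2 1;0 0 0 0 -9 3.5 1;0 0 0 0 -13 5 1;0 0 0 -0.5 -17 6.5 0.8;0 0 0 -1.2 -21 8 0.6;0 0 0 -2 -25 9.5 0.45;0 0 0 -3 -29 11 0.45;0 0 0 -4 -33 12.5 0.45;0 0 0 -4.6 -36.5 14 0.45' 40;python3 -m creep '0 0 0 0 -0.5 0 0.45;0 0 0 0 -1 0.4 0.45;0 0 0 0 -1 0.4 0.45;0 0 0 0 -1 0.4 0.45;0 0 0 0 -1 0.4 0.45';python3 -c "
from h import *
s=st();c=cam('wrist');np.savez('/tmp/w11',**c,pos=s['position'],ori=s['orientation'])
W=wcloud(c,s['position'],s['orientation']).reshape(-1,3);p=W[np.isfinite(W[:,2])&(abs(W[:,2]-32)<3)&(np.hypot(*(W[:,:2]-[463,-261]).T)<25)]
print('knob',p.mean(0),np.ptp(p,axis=0),len(p))"; python3 go.py 463.5 -262 15;ls -t pics|head -1
```

```text
clock: 26.62
position: [467.3, -246.5, 117.5]
orientation: [0.442, 3.11, -0.002]
wrist_force: [2.3, 1.0, 0.3]
opening: 0.453
clock: 27.03
position: [464.9, -252.0, 114.3]
orientation: [0.438, 3.11, 0.001]
wrist_force: [-0.5, 0.1, 0.1]
opening: 0.452
{'clock': 27.033, 'position': [464.897, -252.038, 114.336], 'orientation': [0.438, 3.11, 0.001], 'wrist_force': [-0.459, 0.109, 0.147], 'opening': 0.452, 'joint_positions': [-0.106, 0.382, 0.59, 2.066, -0.301, 0.776, 1.959]}
knob [ 463.75125011 -266.49594756   32.34444347] [17.10360241 17.39080285  5.45737288] 587
{'clock': 27.083, 'position': [464.942, -251.984, 114.435], 'orientation': [0.438, 3.11, 0.001], 'wrist_force': [-0.525, -0.576, 0.604], 'opening': 0.45, 'joint_positions': [-0.106, 0.382, 0.59, 2.066, -0.301, 0.776, 1.959]}
tool x [-0.961  0.276 -0.001] y [0.276 0.961 0.   ] z [ 6.e-04  3.e-04 -1.e+00]
shift cm [-0.13 -1.01  9.94]
wrist_27.08.png
```

```bash
python3 -m creep '0 0 0 -0.25 -1.33 0 0.45;0 0 0 -0.25 -1.33 2 0.45;0 0 0 -0.25 -1.33 4 0.45;0 0 0 -0.25 -1.33 5.8 0.45;0 0 0 -0.25 -1.33 6.5 0.45;0 0 0 -0.25 -1.33 6.5 0.45;0 0 0 -0.25 -1.33 6.5 0.45';python3 -c "
from h import *
s=st();c=cam('wrist');np.savez('/tmp/w12',**c,pos=s['position'],ori=s['orientation']);cv2.imwrite('pics/w12c.png',c['color'][200:440,120:520])
W=wcloud(c,s['position'],s['orientation']).reshape(-1,3);p=W[np.isfinite(W[:,2])&(abs(W[:,2]-32)<3)&(np.hypot(*(W[:,:2]-[463,-265]).T)<13)]
print('knob',p.mean(0),np.ptp(p,axis=0),len(p))"; python3 go.py 463.5 -265.5 15
```

```text
clock: 27.67
position: [463.2, -266.4, 49.6]
orientation: [0.44, 3.111, -0.0]
wrist_force: [-0.6, -0.9, 0.2]
opening: 0.453
{'clock': 27.667, 'position': [463.241, -266.36, 49.609], 'orientation': [0.44, 3.111, -0.0], 'wrist_force': [-0.621, -0.937, 0.224], 'opening': 0.453, 'joint_positions': [-0.012, 0.494, 0.518, 2.087, -0.396, 0.655, 2.063]}
knob [ 463.49532676 -266.54071785   32.28517443] [17.21230092 17.66048316  5.15925068] 1054
{'clock': 27.717, 'position': [463.492, -266.588, 50.006], 'orientation': [0.44, 3.11, -0.0], 'wrist_force': [1.045, -0.198, -0.146], 'opening': 0.449, 'joint_positions': [-0.012, 0.494, 0.518, 2.087, -0.396, 0.655, 2.063]}
tool x [-0.961  0.278 -0.001] y [ 0.278  0.961 -0.   ] z [ 9.e-04 -3.e-04 -1.e+00]
shift cm [0.03 0.1  3.5 ]
```

View pics/w12c.png

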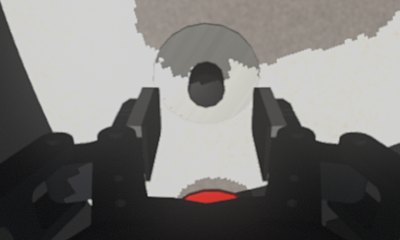

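The knob is centred between the pads (crop (205,85), pads at 157 and 253). The red lid is farther off.

```bash
python3 -m creep '0 0 0 0 0 1 0.45;0 0 0 0 0 2 0.45;0 0 0 0 0 3 0.45;0 0 0 0 0 3.4 0.45;0 0 0 0 0 3.4 0.45;0 0 0 0 0 3.4 0.35;0 0 0 0 0 3.4 0.25;0 0 0 0 0 3.4 0.15;0 0 0 0 0 3.4 0.05;0 0 0 0 0 3.4 0.05';python3 -m creep '0 0 0 0 0 0 0.05;0 0 0 0 0 0 0.05;0 0 0 0 0 0 0.05'
```

```text
clock: 28.55
position: [463.0, -266.9, 15.4]
orientation: [0.441, 3.11, -0.0]
wrist_force: [-1.2, -1.5, 4.5]
opening: 0.19
clock: 28.8
position: [463.0, -266.9, 15.4]
orientation: [0.441, 3.11, -0.0]
wrist_force: [-1.8, -1.0, 6.4]
opening: 0.188
```

```bash
python3 -m creep '0 0 0 0 0 -1 0.05;0 0 0 0 0 -3 0.05;0 0 0 0 0 -6 0.05;0 0 0 0 0 -9 0.05;0 0 0 0 0 -12 0.05;0 0 0 0 0 -15 0.05;0 0 0 0 0 -18 0.05;0 0 0 0 0 -20.5 0.05;0 0 0 0 0 -22 0.05;0 0 0 0 0 -22.7 0.05';python3 -m creep '0 0 0 0.5 1 0 0.05;0 0 0 1 3 0 0.05;0 0 0 2 6 0 0.05;0 0 0 3 9 0 0.05;0 0 0 3 12 0 0.05;0 0 0 3 15 0 0.05;0 0 0 3 18 0 0.05;0 0 0 3 21 0 0.05;0 0 0 3 24 0 0.05;0 0 0 3 27 0 0.05';python3 go.py 600 90 240
```

```text
clock: 29.63
position: [463.4, -267.0, 244.8]
orientation: [0.441, 3.107, 0.0]
wrist_force: [0.3, -0.0, -1.3]
opening: 0.185
clock: 30.47
position: [508.8, 2.4, 241.7]
orientation: [-0.441, -3.109, 0.0]
wrist_force: [-0.1, 0.2, -1.6]
opening: 0.19
{'clock': 30.467, 'position': [508.755, 2.437, 241.665], 'orientation': [-0.441, -3.109, 0.0], 'wrist_force': [-0.125, 0.194, -1.618], 'opening': 0.19, 'joint_positions': [-0.574, 0.146, 0.494, 1.983, -0.081, 1.032, 1.246]}
tool x [-0.961  0.278  0.001] y [ 0.278  0.961 -0.   ] z [-1.e-03 -1.e-04 -1.e+00]
shift cm [-6.33 10.95  0.16]
```

```bash
python3 -m creep '0 0 0 0 1.5 0 0.05;0 0 0 0 4 0 0.05;0 0 0 0 6.5 0 0.05;0 0 0 -0.5 9 0 0.05;0 0 0 -1.5 10.8 0 0.05;0 0 0 -3 11 0 0.05;0 0 0 -4.7 11 0 0.05;0 0 0 -5.8 11 0 0.05;0 0 0 -6.3 11 0 0.05;0 0 0 -6.3 11 0 0.05';python3 -m creep '0 0 0 0 0 0 0.05;0 0 0 0 0 0 0.05';python3 -c "
from h import *
s=st();c=cam('wrist');np.savez('/tmp/w13',**c,pos=s['position'],ori=s['orientation']);cv2.imwrite('pics/w13c.png',c['color'][200:440,120:520])
W=wcloud(c,s['position'],s['orientation']).reshape(-1,3);zp=s['position'][2]-15.4+12;p=W[np.isfinite(W[:,2])&(abs(W[:,2]-zp)<3.5)&(np.hypot(*(W[:,:2]-s['position'][:2]).T)<31)]
print('plate',plane(p),(p.max(0)+p.min(0))/2,np.ptp(p,axis=0),zp)"; python3 go.py 600 90.1 215
```

```text
clock: 31.3
position: [600.6, 88.1, 241.6]
orientation: [-0.444, -3.11, 0.002]
wrist_force: [-0.9, -0.6, -1.3]
opening: 0.189
clock: 31.47
position: [599.5, 89.1, 242.0]
orientation: [-0.441, -3.11, -0.0]
wrist_force: [-0.7, 0.3, -0.4]
opening: 0.193
{'clock': 31.467, 'position': [599.55, 89.09, 242.006], 'orientation': [-0.441, -3.11, -0.0], 'wrist_force': [-0.666, 0.268, -0.37], 'opening': 0.193, 'joint_positions': [-0.607, 0.323, 0.445, 1.774, -0.156, 1.08, 1.181]}
plate (array([ 1.9000e-01, -1.0000e-02,  2.3898e+02]), 5736) [600.56411129  88.81911047 238.60084113] [55.72326651 55.5145641   6.94193783] 238.60582083277677
{'clock': 31.517, 'position': [599.609, 89.226, 242.152], 'orientation': [-0.441, -3.11, -0.0], 'wrist_force': [-0.026, 0.667, -0.934], 'opening': 0.191, 'joint_positions': [-0.607, 0.323, 0.445, 1.774, -0.156, 1.08, 1.181]}
tool x [-0.961  0.278  0.   ] y [0.278 0.961 0.   ] z [-3.e-04  3.e-04 -1.e+00]
shift cm [-0.01  0.09  2.72]
```

View pics/w13c.png

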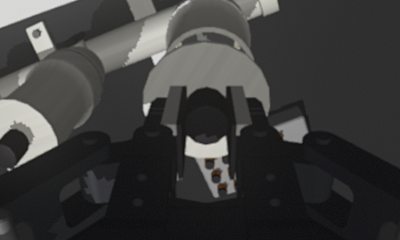

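Lid is held level (0.2°) over the funnel. Descend.

```bash
python3 -m creep '0 0 0 0.07 0.1 0.5 0.05;0 0 0 0.07 0.1 1.2 0.05;0 0 0 0.07 0.1 2 0.05;0 0 0 0.07 0.1 2.6 0.05;0 0 0 0.07 0.1 3 0.05;0 0 0 0.07 0.1 3.1 0.05;0 0 0 0.07 0.1 3.1 0.05;0 0 0 0.07 0.1 3.1 0.05';python3 -m creep '0 0 0 0 0 0.1 0.05;0 0 0 0 0 0.2 0.05;0 0 0 0 0 0.3 0.05;0 0 0 0 0 0.3 0.05;0 0 0 0 0 0.3 0.05'
```

```text
clock: 32.18
position: [600.0, 90.2, 211.1]
orientation: [0.441, 3.11, -0.0]
wrist_force: [-0.2, 0.4, -1.5]
opening: 0.19
clock: 32.6
position: [599.9, 90.3, 208.1]
orientation: [-0.441, -3.11, 0.0]
wrist_force: [0.1, 0.4, -1.3]
opening: 0.186
```

```bash
python3 -m creep '0 0 0 0 0 0.05 0.05;0 0 0 0 0 0.1 0.05;0 0 0 0 0 0.1 0.05;0 0 0 0 0 0.1 0.05'
```

```text
clock: 32.93
position: [600.1, 90.3, 207.4]
orientation: [0.441, 3.11, 0.0]
wrist_force: [-0.7, 0.0, 4.2]
opening: 0.187
```

Contact exactly at the predicted 207.4. Release, back away and inspect.

```bash
python3 -m creep '0 0 0 0 0 -0.03 0.25;0 0 0 0 0 -0.03 0.35;0 0 0 0 0 -0.03 0.45;0 0 0 0 0 -0.03 0.45;0 0 0 0 0 -0.03 0.45;0 0 0 0 0 -1 0.45;0 0 0 0 0 -3 0.45;0 0 0 0 0 -5 0.45;0 0 0 0 0 -7 0.45;0 0 0 0 0 -7 0.45';python3 -m creep '0 0 0 3 0 0 0.45;0 0 0 6 1 0 0.45;0 0 0 9 3 0 0.45;0 0 0 12 6 0 0.45;0 0 0 12 9 0 0.45;0 0 0 12 12 0 0.45;0 0 0 12 15 0 0.45;0 0 0 12 18 0 0.45;0 0 0 12 20 0 0.45;0 0 0 12 20 0 0.45';python3 -c "
from h import *
st();c=cam('top');s=cam('side');W=cloud(c)
a=cv2.resize(c['color'][170:350,80:540],(797,312));b=cv2.resize(s['color'][200:320,240:420],(430,287),interpolation=3)
o=np.zeros((600,797,3),np.uint8);o[:312]=a;o[312:599,:430]=b;cv2.imwrite('pics/fin.png',o)
p=W.reshape(-1,3);p=p[np.isfinite(p[:,2])&(np.hypot(p[:,0]-600,p[:,1]-90)<45)]
k=p[p[:,2]>216];q=p[(p[:,2]>198)&(p[:,2]<209)];print('knob',k.mean(0),k[:,2].max(),len(k));print('plate',plane(q),(q.max(0)+q.min(0))/2)"
```

```text
clock: 33.77
position: [601.5, 90.2, 281.6]
orientation: [0.441, 3.106, 0.004]
wrist_force: [0.4, 0.8, -0.2]
opening: 0.452
clock: 34.6
position: [540.0, 320.5, 276.7]
orientation: [-0.434, -3.111, -0.001]
wrist_force: [-0.7, -0.1, -0.1]
opening: 0.45
{'clock': 34.6, 'position': [540.011, 320.467, 276.741], 'orientation': [-0.434, -3.111, -0.001], 'wrist_force': [-0.738, -0.069, -0.085], 'opening': 0.45, 'joint_positions': [-0.898, 0.322, 0.334, 1.679, -0.114, 1.159, 0.759]}
knob [599.91226946  90.99453748 223.80854515] 230.5726030012138 48
plate (array([-3.0000e-02, -2.0000e-01,  2.0429e+02]), 349) [600.29864648  91.18409804 203.75088579]
```

View pics/fin.png

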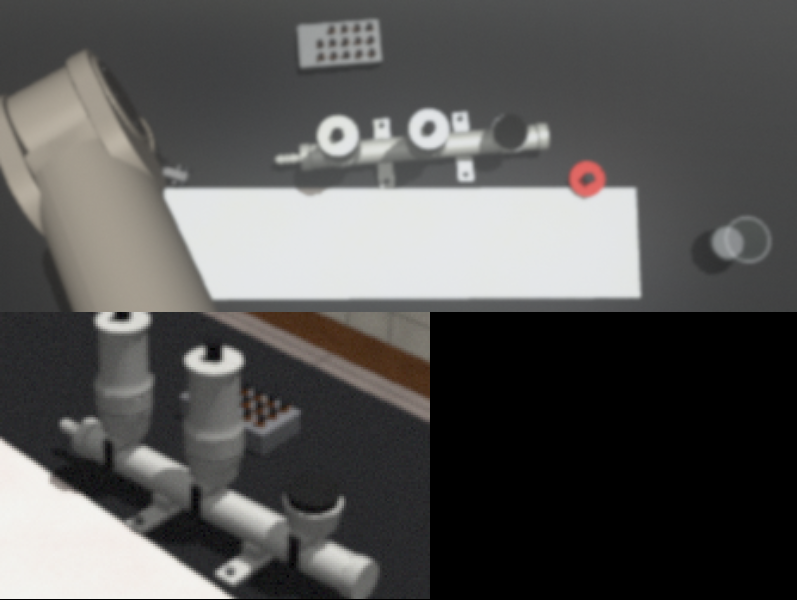

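The rebuilt stack (upper left in the side view) matches the complete holder. The plate is level at z 204 and the knob at z 224. The paper is clear of parts, and the rack, beaker and red lid have not moved.

```bash
python3 -m creep '0 0 0 0 0 0 0.45;0 0 0 0 0 0 0.45;0 0 0 0 0 0 0.45'; python3 -c "
from h import *
print(order.sign_off())"
```

```text
clock: 34.95
position: [540.4, 314.9, 277.5]
orientation: [0.443, 3.11, 0.0]
wrist_force: [0.0, 0.3, 0.1]
opening: 0.448
the job is handed in; nothing more can be done
None
```

The holder is rebuilt on the empty branch, the leftmost in the top view at about (600, 90). I placed the head, disc, funnel and lid in that order, lowering each to a light contact before letting go. The job was handed in at about 35 s.

**Seating:** every part met its seat within 0.5 mm of the expected height.
- **Head:** its recess floor is at z ≈ 125.6 and level.
- **Disc:** its face was level within about 0.5° at z ≈ 137.8 (137 expected).
- **Funnel:** its rim is at z ≈ 199.5. The fit gave a slope of about 0.9°, looser than the others, probably from points on the funnel's side getting into the fit.
- **Lid:** its plate is at z ≈ 204.3, level to 0.2°, with the knob top at about 224, the same as the complete holder.

**Position:** the last top-camera reading puts the lid about 1 mm off in y from the wrist-camera readings, which is within calibration.

**Bystanders:** the vial rack, beaker and red lid look unmoved in the last picture. The bottle was hidden behind the arm in that picture; nothing was moved near it.

The strongest force reading was about 34 N at the wrist, when the fingertips felt for the bench beside the disc.

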